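# Fetch a test kit from the drawer behind the bottles

### The arm

A 6-joint arm with a two-finger parallel gripper is mounted at the origin on a cart in front of the work surface, level with it; the furniture and walls round the work are solid. World frame = base frame: x ahead of the robot, y to its left, z up, the work surface at z = 0. Lengths are in m, angles in rad, forces in N, time in s.
With the tool pointing down it reaches from about 0.4 to 0.825 m from the base axis. Payload 7 kg.
Tool frame: the origin (TCP) lies at the very end of the fingers, on their centre line; the grasp point (between the pads) lies 19 mm behind it; z points along the fingers, y is the line along which they close (so a half turn about z gives the same grasp; the last joint's range is limited). The gripper opens to 85 mm and grips with 20 to 120 N. Pads are 22 mm wide; open, the fingers measure 114 mm over their backs; the gripper's body (76 mm by 85 mm) begins 54 mm behind the grasp point. The pads swing forward as they close: fully open they stand 13 mm farther back than shut.
Start: joints at [1.493, 0.359, 0.012, 0, -1.224, -0.288], TCP at [0.241, 0.63, 0.231] pointing down, gripper open.
Joint ranges: [-3.07, 3.07], [-1.43, 2.12], [-1.02, 1.25], [-3.03, 1.67], [-3.05, -0], [-3.03, 3.03]. Speed limits (rad/s): [2.39, 2.39, 3.01, 3.14, 3.14, 3.14].

### API

Orientations are given as a unit quaternion [w, x, y, z].
In Python, from workcell import arm gives the robot as it stands. The module is installed in compiled form; this text tells all that it offers.
- The arm moves only by the shell command python3 -m jog 'ROWS' [FORCE]. ROWS is text: rows parted by semicolons, each of 7 numbers parted by spaces: the shift along the tool's x, y, z in cm, then the turn, a rotation vector about the tool's x, y, z in rad, then the opening, from 0 (shut) to 1 (fully open). In form: tx ty tz rx ry rz gripper; .... A call has 1 to 12 rows; each row shifts and turns the commanded pose from where the row before left it, along the tool's axes as they then stand; what a row does not reach is not made up. A row lasts 1/8 s, in which the tool goes at most 62.5 mm and 10.7 degrees, less where a joint would pass 70% of its speed; a pose out of reach is approached as far as the arm can. A call with a gripper value outside its range is refused whole. The fingers move at their own pace and stop on an object; FORCE is the grip in N (left out, the last holds). Time passes only in rows, so rows that do not move let the fingers close. It gives the time, the measured TCP pose, the force, the opening and the grip force at its end, in the units of the state.
- arm.state(): the state, without advancing time (a new reading comes with each control period).
- arm.camera(name): name is "scene" or "top" or "wrist"; returns a dict with "frame" (420x560x3 uint8, red, green, blue), "vertical_fov" (degrees; the focal length in pixels is half the picture's height over the tangent of half this angle, whatever the lens; pixels are square), "cx", "cy" (the principal point, pixels), "eye" and "orientation" of the camera in the world. Camera axes: x right, y up, looking along -z (the intrinsics and any distortion apply to the point x, -y, -z); pixel columns grow to the right and rows downward; lengths in m; the calibration is good to about 2 mm. A picture is of the moment at which its call begins. There is no depth.
- arm.close_job(): hands the job in; it is judged then, once.
Trained networks look in the newest picture that a camera, given by its name, has taken for a name from the list of things; names that differ only in an ending like _2 or _b are one class to them, and where a whole thing is asked for, a point or a joint stands for the part that bears it (a point fixed in the world has none). Each returns a list of dicts, best first, with "conf" (0 to 1); they miss things now and then, are a little off and sometimes report something else, mostly with a low value. They report only what shows in the picture. A call takes as long as a camera call. They do not tell look-alikes from the thing itself.
- arm.masks_of(camera, name): "mask" (420x560 bool, what is visible of it) and "rect" ([left, top, right, bottom] in pixels, round what is visible of it).
- arm.landmark_of(camera, name): "centre" ([column, row] in pixels: a listed point, or the origin of a listed thing).
The state is a dict: "time_s": time; "qpos": joint angles; "dq": joint speeds; "joint_efforts": joint torques, N m; "tool_pos": TCP position; "tcp_rot": TCP orientation; "wrist_force": force on the tool from outside, world axes, zero at the start; "torque": the same for the moment, N m; "grip_width": opening from 0.0 (shut) to 1.0 (fully open); "finger_force": force on a finger pad.
Only numpy, scipy, OpenCV 4.12 (cv2) and the standard library are available. Lean on these libraries where they do the work, as an engineer would, in place of code of your own. Each camera call takes 0.05 s, during which the arm holds its last target. There are 200 camera calls.

### The job

The drawer of the small bench unit will not come out because two bottles stand in front of it: stand both bottles upright on the white tray at the side, pull the drawer out, and lay the low white kit box with the blue band flat in the red basket. Then push the drawer fully shut and put each bottle back in the seat of the bottle stand it came from. Leave the other kit in the drawer and the orange-lidded cup on the tray, and knock nothing over.

Things in the scene. Friction and masses are not known exactly. Their poses are not given: they have to be found in the camera images.
- alcohol_bottle: White bottle with red screw cap, standing in one of the two seats of the bottle stand. Round body 60 mm in diameter up to 178 mm high, cap 34 mm in diameter from there to the top at 200 mm; 0.41 kg give or take a fifth. Origin at the centre of the underside, z up.
- wash_bottle: Blue bottle with blue cap, standing in the other seat. Round body 54 mm in diameter up to 96 mm high, cap 30 mm in diameter up to 120 mm; about 0.2 kg. Origin at the centre of the underside, z up.
- bottle_stand: Low grey plate fixed to the bench in front of the drawer, 92 x 186 x 3 mm, with two round seats at y = +46 and -46 mm (x = 0): rings 9 mm high, 72 mm inside diameter, floor 3 mm above the bench. Origin at the centre of the underside; +x points to the drawer unit. The open drawer passes above the empty stand.
- kit_blue: The wanted kit: low white carton with a blue band, 44 (x) x 70 (y) x 34 mm, 0.1 kg, in the left or right compartment of the drawer; from above the longer and lower of the two boxes. Origin at the centre of the underside. Grip it across x (44 mm). At the start its back is only about 8 mm in front of the unit's face, no room for a finger; over 60 mm with the drawer 0.16 m out.
- kit_purple: The other kit, to be left in the drawer: white carton with a purple band, 45 (x) x 52 (y) x 60 mm, in the other compartment. Origin at the centre of the underside.
- kit_drawer (a joint): How far out the drawer is: 0 shut, 0.19 m fully out, about 0.10 at the start; 2 to 4 N move it. The fixed white unit is 220 deep x 210 wide x 108 mm high. Drawer: grey front 206 mm wide, top edge at z = 100 mm; inner floor at z = 30 mm; side and middle walls up to z = 70 mm; two compartments 88 mm wide, the kits' centres about 70 mm behind the front's outer face.
- drawer_handle (a point): Middle of the drawer's bar handle; moves with the drawer. Level steel bar, 10 mm thick, 124 mm long along y, axis at z = 86 mm, on two posts 50 mm either side of the middle, 29 mm clear between bar and drawer front. +x points into the unit, so the drawer opens along -x. Can be pinched from above across the bar; pushed along +x it shuts the drawer.
- side_tray: Shallow white tray, fixed, 227 (x) x 307 (y) mm, rim 28 mm high, flat floor 3 mm above the bench, inside 204 x 284 mm. Origin at the centre of the underside. It stands left or right of the bottles, its +y roughly towards the robot (world -x); the cup stands near y = -100 mm, the rest is free.
- cup_orange: Specimen cup with orange lid standing on the tray at its far end, 60 mm in diameter, 60 mm high, very light (34 g). Stays where it is. Origin at the centre of the underside.
- red_basket: Red plastic basket, fixed, 144 (x) x 246 (y) mm, rim 72 mm high; inside 118 x 222 mm, floor 3 mm above the bench, a paper slip on it. Origin at the centre of the underside; +y roughly towards the robot (world -x). It stands on the other side of the bottles than the tray.
Not all that is in view belongs to the job. Leave any yellow look-alike of the alcohol_bottle alone.

How it is judged:
By the outcome, as a careful person would: the job done as asked, in the order asked, and still so for the second after the job is handed in, with the robot touching nothing.
It also fails if it takes over 144 s, if anything falls off the work surface, if the arm or the gripper's body presses on something with over 40 N, if the wrist force passes 120 N, or if a joint passes its speed limit or range.

## Working session

There is one attempt and no reset: what is moved stays moved. The work goes in short steps, Python scripts to look and compute and a shell command to move; the robot and the scene stay as the last step left them, time stands still between calls to the robot, and variables do not carry over. Pictures are saved under pics/ and viewed, at most 14 in all, crops included, and the job is handed in when it is done.

```bash
mkdir -p pics; cat > h.py <<'E'
import numpy as np, cv2
from workcell import arm
from scipy.spatial.transform import Rotation as R
def rot(q): return R.from_quat([q[1],q[2],q[3],q[0]])
def ray(c,px):
    f=210/np.tan(np.radians(c["vertical_fov"])/2)
    d=np.array([(px[0]-c["cx"])/f,-(px[1]-c["cy"])/f,-1.])
    return np.array(c["eye"]),rot(c["orientation"]).apply(d)
def at(c,px,z):
    e,d=ray(c,px); return e+d*(z-e[2])/d[2]
def proj(c,p):
    f=210/np.tan(np.radians(c["vertical_fov"])/2)
    v=rot(c["orientation"]).inv().apply(np.array(p)-c["eye"]); return np.array([c["cx"]+f*v[0]/-v[2],c["cy"]+f*v[1]/v[2]])
def save(c,n): cv2.imwrite(f"pics/{n}.png",c["frame"][:,:,::-1])
def st():
    s=arm.state(); print(round(s["time_s"],2),np.round(s["tool_pos"],4),"rot\n",np.round(rot(s["tcp_rot"]).as_matrix(),3),s["grip_width"],s["finger_force"],np.round(s["wrist_force"],1),np.round(s["qpos"],3)); return s
E
python3 - <<'E'
from h import *
np.set_printoptions(suppress=True,precision=3)
st()
for n in("top","scene"):
    c=arm.camera(n); save(c,n+"0"); print(n,{k:v for k,v in c.items() if k!="frame"})
    for o,z in (("alcohol_bottle",0.003),("wash_bottle",0.003),("bottle_stand",0),("kit_blue",.03),("kit_purple",.03),("drawer_handle",.086),("side_tray",0),("cup_orange",.003),("red_basket",0)):
        for l in arm.landmark_of(n,o)[:2]: print(o,np.round(l["centre"],1),round(l["conf"],2),at(c,l["centre"],z))
E
```

```text
0.0 [0.241 0.63  0.23 ] rot
 [[ 0.934 -0.358 -0.   ]
 [-0.358 -0.934 -0.002]
 [ 0.     0.002 -1.   ]] 0.9990198849504344 0.0 [-0.3  0.  -0.2] [ 1.493  0.359  0.011 -0.    -1.224 -0.288]
top {'vertical_fov': 47.067246108263326, 'cx': 279.89760251663097, 'cy': 209.5670673993086, 'eye': array([0.377, 0.093, 1.348]), 'orientation': array([-0.702, -0.042,  0.081,  0.706])}
alcohol_bottle [278. 257.] 0.88 [0.48  0.025 0.003]
alcohol_bottle [226.8 303.8] 0.73 [0.354 0.166 0.003]
wash_bottle [313.5 255.9] 0.86 [ 0.482 -0.075  0.003]
bottle_stand [292.9 255.4] 0.98 [ 0.484 -0.017  0.   ]
kit_blue [311.1 193.8] 0.88 [ 0.654 -0.068  0.03 ]
kit_blue [274.5 259. ] 0.26 [0.473 0.036 0.03 ]
kit_purple [274.5 193.4] 0.94 [0.655 0.034 0.03 ]
drawer_handle [296.4 229.7] 0.76 [ 0.546 -0.02   0.086]
drawer_handle [290.3 254.1] 0.59 [ 0.481 -0.003  0.086]
side_tray [398.9 251.4] 0.8 [ 0.494 -0.319  0.   ]
side_tray [170.7 246.5] 0.23 [0.511 0.322 0.   ]
cup_orange [399.3 215.8] 0.76 [ 0.596 -0.325  0.003]
cup_orange [400.8 248.1] 0.41 [ 0.503 -0.324  0.003]
red_basket [170.8 245. ] 0.94 [0.516 0.322 0.   ]
scene {'vertical_fov': 55.910061426251914, 'cx': 280.19828975514724, 'cy': 204.15507829520473, 'eye': array([0.226, 0.577, 0.844]), 'orientation': array([-0.262, -0.108,  0.339,  0.897])}
alcohol_bottle [313.1 246.7] 0.94 [0.493 0.033 0.003]
alcohol_bottle [331.6 312.6] 0.58 [0.366 0.17  0.003]
wash_bottle [332.5 219.2] 0.92 [ 0.493 -0.076  0.003]
bottle_stand [324.8 235.8] 0.93 [ 0.485 -0.016  0.   ]
kit_blue [281.3 192.7] 0.84 [ 0.653 -0.064  0.03 ]
kit_purple [262.6 212.4] 0.74 [0.656 0.024 0.03 ]
drawer_handle [326.3 235.7] 0.62 [0.456 0.042 0.086]
drawer_handle [306.7 200.9] 0.55 [ 0.552 -0.03   0.086]
side_tray [372.3 164.1] 0.82 [ 0.494 -0.342  0.   ]
red_basket [246.4 333.1] 0.73 [0.502 0.313 0.   ]
```

View pics/top0.png

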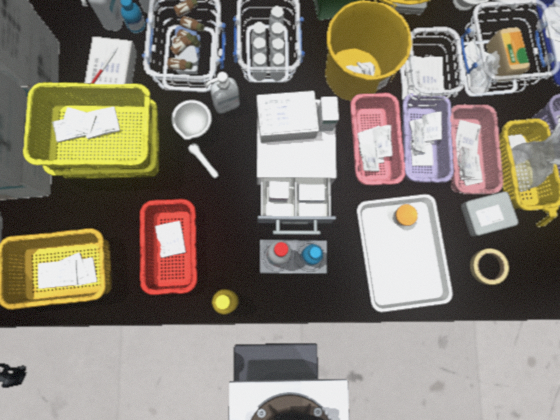

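View pics/scene0.png

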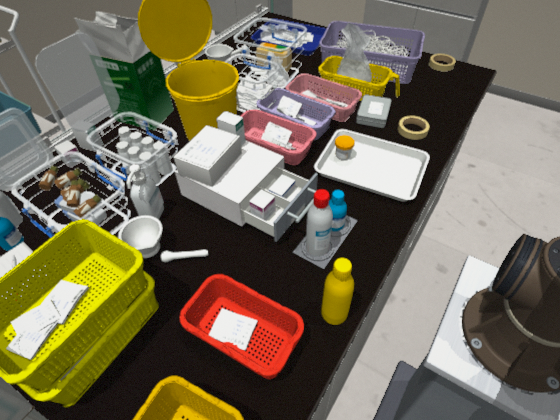

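The top view shows the red cap at (281,249), the blue cap at (314,254), the tray on the right, the basket on the left and the yellow look-alike at (225,301). The wanted kit, the longer one, is in the right-hand compartment at about (312,193). Next I refine positions and yaws.

```bash
python3 - <<'E'
from h import *
np.set_printoptions(suppress=True,precision=4)
for n in("top","scene"):
    c=arm.camera(n); hsv=cv2.cvtColor(c["frame"],cv2.COLOR_RGB2HSV)
    # caps: mask colour within bottle masks
    for o,lo,hi,z in(("alcohol_bottle",(0,120,100),(6,255,255),.2),("wash_bottle",(95,110,60),(115,255,255),.12)):
        m=arm.masks_of(n,o)[0]; l,t,r,b=[int(v) for v in m["rect"]]
        k=cv2.inRange(hsv,lo,hi)>0; k&=cv2.dilate(m["mask"].astype(np.uint8),np.ones((5,5)))>0
        ys,xs=np.nonzero(k); 
        print(n,o,m["rect"],len(xs),[xs.min(),xs.max(),ys.min(),ys.max()] if len(xs) else 0,"cap c",at(c,(xs.mean(),ys.mean()),z-(0.005 if n=="top" else .011)))
    for o,z in(("bottle_stand",.003),("side_tray",.028),("red_basket",.072),("drawer_handle",.1),("kit_blue",.064),("kit_purple",.09),("cup_orange",.06)):
        for m in arm.masks_of(n,o)[:1]:
            ys,xs=np.nonzero(m["mask"]); P=np.array([at(c,(x,y),z)[:2] for x,y in zip(xs,ys)])
            (ctr,sz,a)=cv2.minAreaRect((P*1000).astype(np.float32)); print(n,o,round(m["conf"],2),np.array(ctr),np.array(sz),round(a,1))
E
```

```text
top alcohol_bottle [211.9, 290.5, 234.8, 312.4] 0 0 cap c [nan nan nan]
top wash_bottle [302.1, 241.9, 323.4, 266.7] 321 [np.int64(302), np.int64(322), np.int64(244), np.int64(264)] cap c [ 0.4784 -0.0571  0.115 ]
top bottle_stand 0.68 [ 495.413  -331.1154] [320.1033 238.9078] 6.2
top side_tray 0.71 [ 491.9541 -322.692 ] [310.9483 231.3174] 6.0
top red_basket 0.83 [507.6846 318.9698] [247.7915 144.8766] 2.9
top drawer_handle 0.9 [610.2675 -16.6234] [205.8519 155.8396] 89.8
top kit_blue 0.66 [649.8146 -62.8821] [68.8734 50.5752] 89.0
top kit_purple 0.62 [648.1353  27.4431] [53.8682 51.9188] 90.0
top cup_orange 0.77 [ 590.1571 -321.7001] [65.5746 58.5782] 89.8
scene alcohol_bottle [303.4, 186.9, 331.3, 255.7] 233 [np.int64(314), np.int64(329), np.int64(189), np.int64(207)] cap c [0.4857 0.0264 0.189 ]
scene wash_bottle [328.6, 187.1, 346.2, 230.6] 457 [np.int64(329), np.int64(346), np.int64(189), np.int64(231)] cap c [ 0.4685 -0.0371  0.109 ]
scene bottle_stand 0.55 [479.5796 -17.1629] [186.8332  94.4676] 87.9
scene side_tray 0.75 [ 489.6288 -317.4291] [307.4515 240.5006] 6.4
scene red_basket 0.88 [504.9543 319.7555] [250.4186 149.0411] 2.3
scene drawer_handle 0.73 [607.3477   3.3013] [159.3391 243.545 ] 0.0
scene kit_blue 0.58 [642.1228 -62.606 ] [73.8105 59.9807] 88.0
scene kit_purple 0.83 [637.5787  42.8251] [79.9395 71.8817] 88.2
scene cup_orange 0.8 [ 575.8135 -302.8452] [ 59.1273 107.9331] 30.7<stdin>:10: RuntimeWarning: Mean of empty slice.
  ret = ret.dtype.type(ret / rcount)
```

```bash
python3 -m jog '0 0 -4 0 0 -0.18 1; 0 0 -4 0 0 -0.18 1; 0 0 0 0 0 0 1'; python3 -c "from h import *;st()"
```

```text
time_s: 2.38
tool_pos: [0.242, 0.6318, 0.3156]
tcp_rot: [-0.003, 1.0, -0.002, 0.001]
wrist_force: [0.4, -1.0, -0.9]
grip_width: 1.001
finger_force: 0.0
2.38 [0.242  0.6318 0.3156] rot
 [[ 1.    -0.004  0.002]
 [-0.004 -1.     0.007]
 [ 0.002 -0.007 -1.   ]] 1.0007850088313546 0.0 [ 0.4 -1.  -0.9] [ 1.493e+00  3.210e-01  1.450e-01  1.000e-03 -1.388e+00  7.400e-02]
```

```bash
python3 -m jog '2.2 5.5 0 0 0 0 1;2.2 5.5 0 0 0 0 1;2.2 5.5 0 0 0 0 1;2.2 5.5 0 0 0 0 1;2.2 5.5 0 0 0 0 1;2.2 5.5 0 0 0 0 1;2.2 5.5 0 0 0 0 1;2.2 5.5 0 0 0 0 1;2.2 5.5 0 0 0 0 1;2.2 5.5 0 0 0 0 1;2.1 5.4 0 0 0 0 1; 0 0 0 0 0 0 1'; python3 - <<'E'
from h import *
np.set_printoptions(suppress=True,precision=4)
st(); c=arm.camera("wrist"); save(c,"w1"); print(c["eye"],rot(c["orientation"]).as_matrix())
for o,z in(("alcohol_bottle",.003),("wash_bottle",.003),("bottle_stand",0)):
    for l in arm.landmark_of("wrist",o)[:1]: print(o,l["centre"],l["conf"],at(c,l["centre"],z))
E
```

```text
time_s: 3.88
tool_pos: [0.4792, 0.0214, 0.3105]
tcp_rot: [0.0, 1.0, -0.006, -0.001]
wrist_force: [-0.2, 0.4, -0.9]
grip_width: 0.999
finger_force: 0.0
3.88 [0.4792 0.0214 0.3105] rot
 [[ 1.    -0.013 -0.001]
 [-0.013 -1.    -0.001]
 [-0.001  0.001 -1.   ]] 0.9991992438887383 0.0 [-0.2  0.4 -0.9] [ 0.456 -0.014 -0.268  0.    -1.318  1.102]
[0.5641 0.0213 0.4526] [[-0.0127  0.9453  0.3259]
 [-0.9999 -0.0122 -0.0037]
 [ 0.0005 -0.3259  0.9454]]
alcohol_bottle [277.6, 160.8] 0.69 [0.4832 0.0254 0.003 ]
wash_bottle [343.6, 158.8] 0.55 [ 0.4848 -0.0681  0.003 ]
bottle_stand [305.2, 159.8] 0.56 [ 0.4836 -0.0139  0.    ]
```

View pics/w1.png

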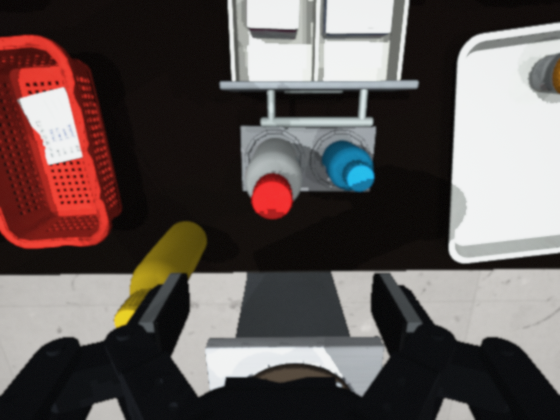

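The view shows the red cap at (272,198) and the blue cap at (361,177), with the handle bar at row 121. This agrees with an alcohol bottle at (0.483, 0.027). I'll go down and grip it.

```bash
python3 -m jog '0.4 -0.55 0 0 0 -0.013 1; 0 0 5 0 0 0 1; 0 0 5 0 0 0 1; 0 0 5 0 0 0 1; 0 0 2 0 0 0 1; 0 0 0 0 0 0 1; 0 0 0 0 0 0 0.3; 0 0 0 0 0 0 0.3;0 0 0 0 0 0 0.3;0 0 0 0 0 0 0.3;0 0 0 0 0 0 0.3' 45;python3 -c "from h import *;st()"
```

```text
time_s: 5.45
tool_pos: [0.4841, 0.0307, 0.143]
tcp_rot: [-0.0, 1.0, 0.004, 0.002]
wrist_force: [-0.6, -1.1, 6.4]
grip_width: 0.692
finger_force: 48.6
5.45 [0.4841 0.0307 0.143 ] rot
 [[ 1.     0.008  0.003]
 [ 0.008 -1.     0.001]
 [ 0.003 -0.001 -1.   ]] 0.6918986089230649 48.56144428253174 [-0.6 -1.1  6.4] [ 4.700e-01  1.240e-01 -5.230e-01  1.000e-03 -9.200e-01  1.108e+00]
```

```bash
python3 -m jog '0 0 -3 0 0 0 0.3; 0 0 -6 0 0 0 0.3; 0 0 -6 0 0 0 0.3; -0.5 3 0 0 0 0 0.3;-1 5 0 0 0 0 0.3;-1 5 0 0 0 0 0.3;-1 5 0 0 0 0 0.3;-1 5 0 0 0 0 0.3;-1 5 0 0 0 0 0.3;-0.9 4.5 0 0 0 0 0.3;-0.5 3 0 0 0 0 0.3;0 0 0 0 0 0 0.3';python3 -m jog '0 0 4 0 0 0 0.3;0 0 4 0 0 0 0.3;0 0 3 0 0 0 0.3;0 0 2 0 0 0 0.3;0 0 1 0 0 0 0.3;0 0 0 0 0 0 0.3;0 0 0 0 0 0 0.3';python3 - <<'E'
from h import *
st(); c=arm.camera("scene"); save(c,"s2")
E
```

```text
time_s: 6.95
tool_pos: [0.4155, -0.3264, 0.2905]
tcp_rot: [-0.001, 1.0, 0.002, -0.001]
wrist_force: [-0.2, 0.8, -5.5]
grip_width: 0.692
finger_force: 51.5
time_s: 7.82
tool_pos: [0.4172, -0.3252, 0.1523]
tcp_rot: [0.0, 1.0, 0.004, 0.001]
wrist_force: [-0.1, 0.1, -4.6]
grip_width: 0.692
finger_force: 51.4
7.83 [ 0.4172 -0.3252  0.1523] rot
 [[ 1.     0.008  0.001]
 [ 0.008 -1.    -0.001]
 [ 0.001  0.001 -1.   ]] 0.6924535586979733 51.39401435852051 [-0.1  0.1 -4.6] [-0.291  0.186 -0.42   0.    -0.962  1.869]
```

View pics/s2.png

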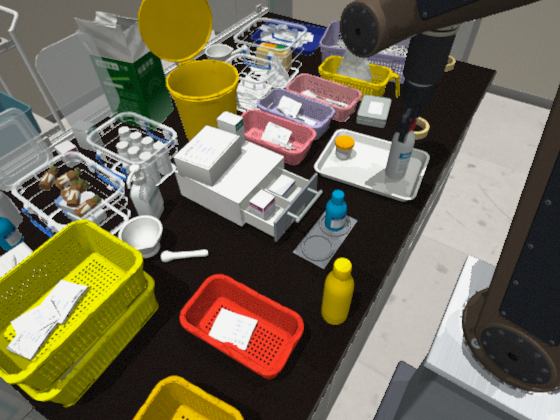

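The bottle hangs upright over the tray at (400,155) and the stand seat is clear at (318,245). I'll lower it the last centimetre and check for contact.

```bash
python3 -m jog '0 0 0.6 0 0 0 0.3;0 0 0.2 0 0 0 0.3;0 0 0 0 0 0 0.3';python3 -m jog '0 0 0.2 0 0 0 0.3;0 0 0 0 0 0 0.3'
```

```text
time_s: 8.25
tool_pos: [0.4165, -0.3251, 0.1432]
tcp_rot: [-0.0, 1.0, 0.004, -0.0]
wrist_force: [-0.1, -0.3, -4.9]
grip_width: 0.69
finger_force: 51.3
time_s: 8.5
tool_pos: [0.4172, -0.3254, 0.143]
tcp_rot: [0.001, 1.0, 0.004, 0.001]
wrist_force: [-1.0, 2.8, 9.9]
grip_width: 0.688
finger_force: 52.0
```

```bash
python3 -m jog '0 0 0 0 0 0 0.8;0 0 0 0 0 0 1;0 0 0 0 0 0 1;0 0 -4 0 0 0 1;0 0 -5 0 0 0 1;0 0 -6 0 0 0 1;1 -5 0 0 0 0 1;1.3 -5.2 0 0 0 0 1;1.3 -5.2 0 0 0 0 1;1.3 -5.2 0 0 0 0 1;1.7 -5.3 0 0 0 0 1;0 0 0 0 0 0.008 1'; python3 - <<'E'
from h import *
np.set_printoptions(suppress=True,precision=4)
st(); c=arm.camera("wrist"); save(c,"w2"); print(c["eye"])
hsv=cv2.cvtColor(c["frame"],cv2.COLOR_RGB2HSV)
m=arm.masks_of("wrist","wash_bottle")[0]; k=(cv2.inRange(hsv,(95,110,60),(115,255,255))>0)&m["mask"]; print(m["rect"],m["conf"],k.sum())
for o,z in(("alcohol_bottle",.003),("wash_bottle",.003),("bottle_stand",0)):
    for l in arm.landmark_of("wrist",o)[:1]: print(o,l["centre"],l["conf"],at(c,l["centre"],z))
E
```

```text
time_s: 10.0
tool_pos: [0.4815, -0.0627, 0.2912]
tcp_rot: [-0.0, 1.0, 0.002, 0.0]
wrist_force: [-0.8, 0.0, -0.0]
grip_width: 1.0
finger_force: 0.0
10.0 [ 0.4815 -0.0627  0.2912] rot
 [[ 1.     0.003  0.   ]
 [ 0.003 -1.     0.   ]
 [ 0.    -0.    -1.   ]] 1.0002284957439285 0.0 [-0.8  0.  -0. ] [ 0.277  0.005 -0.293 -0.    -1.273  1.298]
[ 0.5662 -0.0615  0.4335]
[260.3, 144.0, 304.2, 199.6] 0.72 1906
alcohol_bottle [470.0, 212.6] 0.91 [ 0.4157 -0.3344  0.003 ]
wash_bottle [279.5, 166.5] 0.9 [ 0.4815 -0.0611  0.003 ]
```

View pics/w2.png

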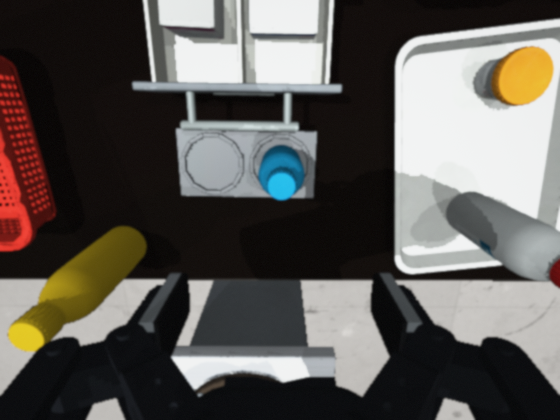

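The wash bottle is at (282,172), directly below the gripper. The alcohol bottle stands upright in the tray, and the seats are at (213,162) and (284,160).

```bash
python3 -m jog '0 -0.1 5.5 0 0 0 1; 0 0 5.5 0 0 0 1; 0 0 5 0 0 0 1; 0 0 4 0 0 0 1; 0 0 2.5 0 0 0 1; 0 0 0.5 0 0 0 1; 0 0 0 0 0 0 0.3; 0 0 0 0 0 0 0.3;0 0 0 0 0 0 0.3;0 0 0 0 0 0 0.3;0 0 0 0 0 0 0.3' 35
```

```text
time_s: 11.62
tool_pos: [0.4816, -0.0646, 0.0626]
tcp_rot: [-0.0, 1.0, -0.0, 0.001]
wrist_force: [-0.2, -0.3, 7.6]
grip_width: 0.62
finger_force: 36.8
```

```bash
python3 -m jog '0 0 -3 0 0 0 0.3; 0 0 -5 0 0 0 0.3; 0 0 -4 0 0 0 0.3; 0.8 5 0 0 0 0 0.3;0.7 5 0 0 0 0 0.3;0.6 5 0 0 0 0 0.3;0 5 0 0 0 0 0.3;0 5 0 0 0 0 0.3;0 0 0 0 0 0 0.3;0 0 4 0 0 0 0.3;0 0 4 0 0 0 0.3;0 0 2 0 0 0 0.3';python3 -m jog '0 0 1 0 0 0 0.3;0 0 0.5 0 0 0 0.3;0 0 0 0 0 0 0.3;0 0 0 0 0 0 0.3'
```

```text
time_s: 13.12
tool_pos: [0.5002, -0.3134, 0.0793]
tcp_rot: [-0.001, 1.0, -0.0, -0.001]
wrist_force: [1.0, 0.3, -0.7]
grip_width: 0.623
finger_force: 38.0
time_s: 13.62
tool_pos: [0.5021, -0.3147, 0.0672]
tcp_rot: [0.0, 1.0, -0.0, 0.001]
wrist_force: [1.1, -0.1, -0.8]
grip_width: 0.623
finger_force: 38.0
```

```bash
python3 -m jog '0 0 0.4 0 0 0 0.3;0 0 0 0 0 0 0.3;0 0 0 0 0 0 0.3';python3 -m jog '0 0 0.1 0 0 0 0.3;0 0 0 0 0 0 0.3'
```

```text
time_s: 14.0
tool_pos: [0.502, -0.3148, 0.0627]
tcp_rot: [0.0, 1.0, -0.0, 0.0]
wrist_force: [-0.8, 0.6, 2.0]
grip_width: 0.627
finger_force: 38.0
time_s: 14.25
tool_pos: [0.5022, -0.3148, 0.0627]
tcp_rot: [0.0, 1.0, -0.0, 0.001]
wrist_force: [-1.5, 3.3, 10.4]
grip_width: 0.625
finger_force: 39.2
```

```bash
python3 -m jog '0 0 0 0 0 0 0.8;0 0 0 0 0 0 1;0 0 0 0 0 0 1;0 0 -4 0 0 0 1;0 0 -6 0 0 0 1;0 0 -6 0 0 0 1;0 -5.5 -2 0 0 0 1;0 -6 0 0 0 0 1;0 -6 0 0 0 0 1;0 -6 0 0 0 0 1;0 -6 0 0 0 0 1;0 0 0 0 0 0 0.3'; python3 - <<'E'
from h import *
np.set_printoptions(suppress=True,precision=4)
st(); c=arm.camera("wrist"); save(c,"w3"); print(c["vertical_fov"])
for o,z in(("drawer_handle",.086),("kit_blue",.03),("kit_purple",.03),("alcohol_bottle",.003),("wash_bottle",.003),("bottle_stand",0)):
    for l in arm.landmark_of("wrist",o)[:1]: print(o,np.round(l["centre"],1),l["conf"],at(c,l["centre"],z))
g=cv2.cvtColor(c["frame"],cv2.COLOR_RGB2GRAY)
l=arm.landmark_of("wrist","drawer_handle")
if l:
    u,v=np.round(l[0]["centre"]).astype(int); print(v-16,g[v-16:v+16,u-8:u+9].mean(1).astype(int))
    for r in range(v-16,v+16,4): print(r,at(c,(u,r),.091))
E
```

```text
time_s: 15.75
tool_pos: [0.5017, -0.0162, 0.2414]
tcp_rot: [-0.0, 1.0, 0.002, 0.0]
wrist_force: [-0.7, -0.7, 0.3]
grip_width: 0.816
finger_force: 0.0
15.75 [ 0.5017 -0.0162  0.2414] rot
 [[ 1.     0.004  0.   ]
 [ 0.004 -1.     0.   ]
 [ 0.    -0.    -1.   ]] 0.8155748202372459 0.0 [-0.7 -0.7  0.3] [ 0.36   0.064 -0.345 -0.    -1.161  1.216]
66.85007628253942
drawer_handle [283.  153.4] 0.87 [ 0.5402 -0.0179  0.086 ]
kit_blue [331.9  30.8] 0.63 [ 0.652  -0.0657  0.03  ]
kit_purple [233.3  26.3] 0.86 [0.6555 0.0313 0.03  ]
alcohol_bottle [520.4 238.4] 0.87 [ 0.4183 -0.329   0.003 ]
wash_bottle [526.9 174.5] 0.69 [ 0.503  -0.3158  0.003 ]
137 [ 16  16  16  16  15  15  15  14  20  48  94 138 165 182 193 200 202 196
 181 161 146 150 162 168 169 168 168 168 168 167 166 165]
137 [ 0.5557 -0.0177  0.091 ]
141 [ 0.5521 -0.0178  0.091 ]
145 [ 0.5485 -0.0178  0.091 ]
149 [ 0.5449 -0.0178  0.091 ]
153 [ 0.5413 -0.0178  0.091 ]
157 [ 0.5376 -0.0179  0.091 ]
161 [ 0.5339 -0.0179  0.091 ]
165 [ 0.5302 -0.0179  0.091 ]
```

View pics/w3.png

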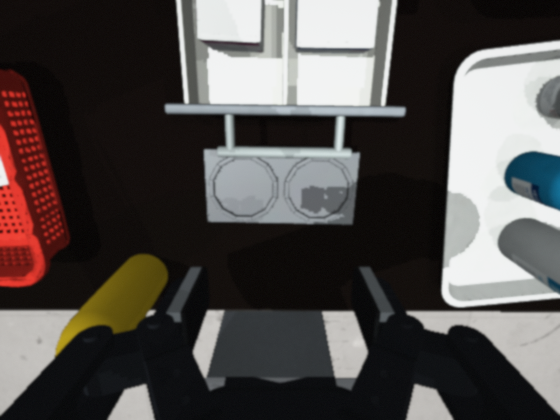

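The handle bar is at rows 147–156 around column 283, giving x≈0.543, y≈-0.018. Both bottles stand on the tray and the seats are empty. I'll rotate a quarter turn and align over the bar.

```bash
python3 -m jog '0 0 0 0 0 0.175 0.3;0 0 0 0 0 0.175 0.3;0 0 0 0 0 0.175 0.3;0 0 0 0 0 0.175 0.3;0 0 0 0 0 0.175 0.3;0 0 0 0 0 0.175 0.3;0 0 0 0 0 0.175 0.3;0 0 0 0 0 0.175 0.3;0 0 0 0 0 0.175 0.3;0.15 -4.1 0 0 0 0 0.3;0 0 0 0 0 0 0.3;0 0 0 0 0 0 0.3';python3 -c "from h import *;st()"
```

```text
time_s: 17.65
tool_pos: [0.5424, -0.022, 0.2408]
tcp_rot: [-0.001, -0.705, 0.709, 0.0]
wrist_force: [-0.9, -0.0, -0.3]
grip_width: 0.301
finger_force: 0.0
17.65 [ 0.5424 -0.022   0.2408] rot
 [[-0.006 -1.    -0.001]
 [-1.     0.006 -0.   ]
 [ 0.     0.001 -1.   ]] 0.30061710998726215 0.0 [-0.9 -0.  -0.3] [ 0.32   0.136 -0.265 -0.    -1.171 -0.327]
```

```bash
python3 -m jog '0 0 5 0 0 0 0.3;0 0 5 0 0 0 0.3;0 0 4 0 0 0 0.3;0 0 2 0 0 0 0.3;0 0 1.2 0 0 0 0.3;0 0 0 0 0 0 0.3';python3 -m jog '0 0 0 0 0 0 0;0 0 0 0 0 0 0;0 0 0 0 0 0 0;0 0 0 0 0 0 0;0 0 0 0 0 0 0' 40
```

```text
time_s: 18.4
tool_pos: [0.5423, -0.0215, 0.0692]
tcp_rot: [-0.0, -0.705, 0.709, 0.0]
wrist_force: [-0.0, -0.2, -0.2]
grip_width: 0.299
finger_force: 0.0
time_s: 19.02
tool_pos: [0.5433, -0.0213, 0.0702]
tcp_rot: [0.001, -0.705, 0.709, -0.0]
wrist_force: [-2.9, -0.6, 6.0]
grip_width: 0.098
finger_force: 39.5
```

```bash
python3 -m jog '0 0.5 0 0 0 0 0;0 1 0 0 0 0 0;0 1.5 0 0 0 0 0;0 1.5 0 0 0 0 0;0 1.5 0 0 0 0 0;0 1 0 0 0 0 0;0 0.5 0 0 0 0 0;0 0 0 0 0 0 0;0 0 0 0 0 0 0'; python3 - <<'E'
from h import *
np.set_printoptions(suppress=True,precision=4)
c=arm.camera("top"); save(c,"t4")
for o,z in(("drawer_handle",.086),("kit_blue",.03),("kit_purple",.03)):
    for l in arm.landmark_of("top",o)[:1]: print(o,np.round(l["centre"],1),l["conf"],at(c,l["centre"],z))
E
```

```text
time_s: 20.15
tool_pos: [0.4677, -0.0207, 0.0702]
tcp_rot: [0.001, -0.705, 0.709, -0.0]
wrist_force: [-2.2, 1.1, 10.8]
grip_width: 0.099
finger_force: 40.1
kit_blue [309.3 220.9] 0.78 [ 0.5775 -0.0618  0.03  ]
kit_purple [280.3 216.8] 0.69 [0.5892 0.0188 0.03  ]
```

```bash
python3 -m jog '0 0 0 0 0 0 0.3;0 0 0 0 0 0 0.3;0 0 0 0 0 0 0.3;0 0 -3 0 0 0 0.3;0 0 -5 0 0 0 0.3;0 0 -5 0 0 0 0.5;2.2 -5.4 0 0 0 0 0.75;2.2 -5.4 0 0 0 0 0.75;0 0 0 0 0 0 0.75;0 0 0 0 0 0 0.75'; python3 - <<'E'
from h import *
np.set_printoptions(suppress=True,precision=4)
st();c=arm.camera("wrist"); save(c,"w5")
for o,z in(("drawer_handle",.086),("kit_blue",.03),("kit_purple",.03)):
    for l in arm.landmark_of("wrist",o)[:1]: print(o,np.round(l["centre"],1),l["conf"],at(c,l["centre"],z))
for m in arm.masks_of("wrist","kit_blue")[:1]:
    ys,xs=np.nonzero(m["mask"]); P=np.array([at(c,(x,y),.064)[:2] for x,y in zip(xs,ys)])
    print(m["conf"],cv2.minAreaRect((P*1000).astype(np.float32)))
E
```

```text
time_s: 21.6
tool_pos: [0.5749, -0.0657, 0.1983]
tcp_rot: [-0.001, -0.705, 0.709, 0.001]
wrist_force: [-0.3, -0.2, 0.0]
grip_width: 0.748
finger_force: 0.0
21.6 [ 0.5749 -0.0657  0.1983] rot
 [[-0.006 -1.    -0.002]
 [-1.     0.006 -0.   ]
 [ 0.     0.002 -1.   ]] 0.7476322291224153 0.0 [-0.3 -0.2  0. ] [ 0.224  0.227 -0.252 -0.    -1.095 -0.23 ]
drawer_handle [397.1 252.5] 0.84 [ 0.4719 -0.0207  0.086 ]
kit_blue [272.9 191.7] 0.75 [ 0.5825 -0.0617  0.03  ]
kit_purple [272.5 272. ] 0.87 [0.5842 0.0303 0.03  ]
0.69 ((582.5760498046875, -67.05170440673828), (74.39154052734375, 44.46893310546875), 89.56008911132812)
```

View pics/w5.png

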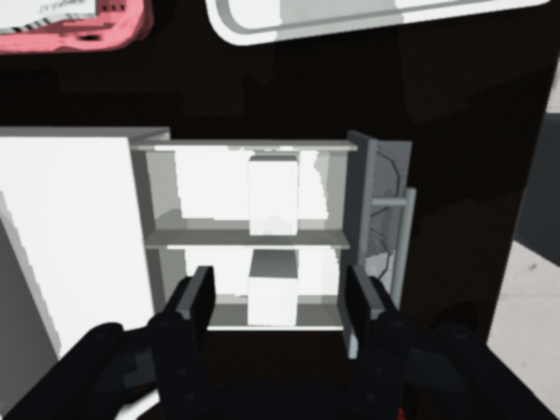

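The wanted kit is at (273,195) in the right compartment; it is longer and low. The taller kit is at (273,290). The drawer is well out. I'll descend on the wanted kit.

```bash
python3 -m jog '-0.1 -0.35 5 0 0 0 0.75;0 0 5 0 0 0 0.75;0 0 3.5 0 0 0 0.75;0 0 2 0 0 0 0.75;0 0 0.5 0 0 0 0.75;0 0 0 0 0 0 0.75';python3 -m jog '0 0 0 0 0 0 0.2;0 0 0 0 0 0 0.2;0 0 0 0 0 0 0.2;0 0 0 0 0 0 0.2;0 0 0 0 0 0 0.2' 30
```

```text
time_s: 22.6
tool_pos: [0.5792, -0.0643, 0.04]
tcp_rot: [0.0, -0.706, 0.709, -0.0]
wrist_force: [-0.1, -0.9, 0.4]
grip_width: 0.754
finger_force: 0.0
time_s: 23.22
tool_pos: [0.5801, -0.0643, 0.0408]
tcp_rot: [0.001, -0.706, 0.709, -0.001]
wrist_force: [-0.3, 1.1, 7.3]
grip_width: 0.513
finger_force: 31.7
```

```bash
python3 -m jog '0 0 -3 0 0 0 0.2;0 0 -5 0 0 0 0.2;0 0 -5 0 0 0 0.2;-4 0.8 0 0 0 0 0.2;-5.5 1 0 0 0 0 0.2;-5.5 1.1 0 0 0 0 0.2;-5.5 1.1 0 0 0 0 0.2;-5.5 1.1 0 0 0 0 0.2;-5.5 1.1 0 0 0 0 0.2;-4.5 0.8 0 0 0 0 0.2;-2.3 0.4 0 0 0 0 0.2;0 0 0 0 0 0 0.2';python3 - <<'E'
from h import *
st();c=arm.camera("scene"); save(c,"s6")
E
```

```text
time_s: 24.72
tool_pos: [0.5064, 0.3199, 0.1691]
tcp_rot: [-0.0, -0.706, 0.708, 0.0]
wrist_force: [-1.1, -1.3, -1.4]
grip_width: 0.512
finger_force: 31.1
24.73 [0.5064 0.3199 0.1691] rot
 [[-0.003 -1.    -0.   ]
 [-1.     0.003 -0.   ]
 [ 0.     0.    -1.   ]] 0.5119970518355705 31.108360290527344 [-1.1 -1.3 -1.4] [ 0.889  0.282 -0.247 -0.    -1.042 -0.892]
```

View pics/s6.png

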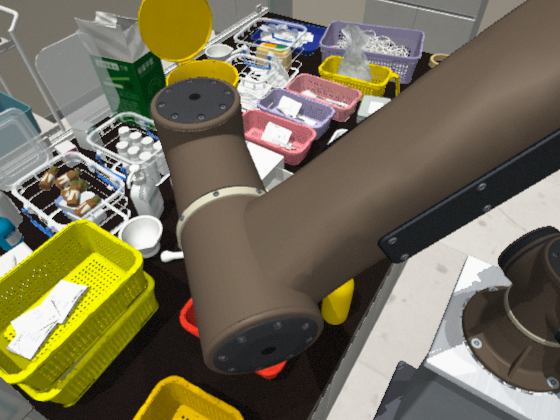

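The arm hides the basket, so I go by the pose and the measured force.

```bash
python3 -m jog '0 0 4 0 0 0 0.2;0 0 4 0 0 0 0.2;0 0 3.5 0 0 0 0.2;0 0 2 0 0 0 0.2;0 0 1 0 0 0 0.2;0 0 0 0 0 0 0.2;0 0 0.5 0 0 0 0.2;0 0 0 0 0 0 0.2';python3 -m jog '0 0 0.3 0 0 0 0.2;0 0 0 0 0 0 0.2;0 0 0 0 0 0 0.2'
```

```text
time_s: 25.78
tool_pos: [0.5071, 0.3189, 0.0197]
tcp_rot: [0.0, -0.705, 0.709, 0.0]
wrist_force: [0.2, 0.1, -0.7]
grip_width: 0.512
finger_force: 31.1
time_s: 26.15
tool_pos: [0.5069, 0.319, 0.0164]
tcp_rot: [0.0, -0.705, 0.709, -0.0]
wrist_force: [0.1, -0.4, -0.6]
grip_width: 0.505
finger_force: 31.1
```

```bash
python3 -m jog '0 0 0.2 0 0 0 0.2;0 0 0 0 0 0 0.2';python3 -m jog '0 0 0.1 0 0 0 0.2;0 0 0 0 0 0 0.2'
```

```text
time_s: 26.4
tool_pos: [0.5068, 0.3187, 0.0141]
tcp_rot: [-0.0, -0.705, 0.709, -0.0]
wrist_force: [0.0, 0.6, -1.1]
grip_width: 0.512
finger_force: 31.1
time_s: 26.65
tool_pos: [0.5069, 0.3189, 0.0139]
tcp_rot: [0.0, -0.705, 0.709, -0.0]
wrist_force: [-2.5, -1.3, 4.8]
grip_width: 0.507
finger_force: 31.7
```

```bash
python3 -m jog '0 0 0 0 0 0 0.8;0 0 0 0 0 0 0.8;0 0 0 0 0 0 0.8;0 0 -5 0 0 0 0.8;0 0 -6 0 0 0 0.8;0 0 -6 0 0 0 0.8;0 0 -3 0 0 0 0.3;0 0 0 0 0 0 0.3'; python3 - <<'E'
from h import *
np.set_printoptions(suppress=True,precision=4)
c=arm.camera("wrist"); save(c,"w7")
E
```

```text
time_s: 27.65
tool_pos: [0.5079, 0.3198, 0.2165]
tcp_rot: [0.003, -0.705, 0.709, 0.0]
wrist_force: [-1.2, 0.0, -0.7]
grip_width: 0.385
finger_force: 0.0
```

View pics/w7.png

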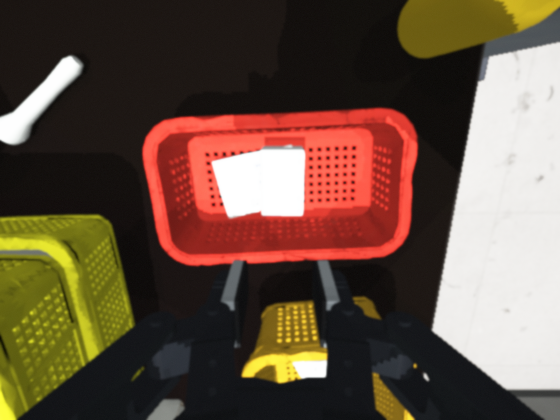

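```bash
python3 -m jog '5.5 0 0 0 0 0 0.3;6 0 0 0 0 0 0.3;6 0 0 0 0 0 0.3;6 0 0 0 0 0 0.3;6 1.9 0 0 0 0 0.3;4.5 2 0 0 0 0 0.3;0 0 0 0 0 0 0.3;0 0 0 0 0 0 0.3';python3 -c "from h import *;st()"
```

```text
time_s: 28.7
tool_pos: [0.4662, -0.0206, 0.2126]
tcp_rot: [-0.0, -0.705, 0.709, 0.0]
wrist_force: [0.1, -0.4, 0.5]
grip_width: 0.305
finger_force: 0.0
28.7 [ 0.4662 -0.0206  0.2126] rot
 [[-0.006 -1.    -0.001]
 [-1.     0.006 -0.   ]
 [ 0.     0.001 -1.   ]] 0.30493353593705047 0.0 [ 0.1 -0.4  0.5] [ 0.379  0.024 -0.456 -0.    -1.091 -0.385]
```

The kit lies in the basket at (283,182), beside the paper slip. Next I pinch the handle.

```bash
python3 -m jog '0 -0.2 5 0 0 0 0.3;0 0 5 0 0 0 0.3;0 0 3 0 0 0 0.3;0 0 1.2 0 0 0 0.3;0 0 0 0 0 0 0.3;0 0 0 0 0 0 0.3;0 0 0 0 0 0 0;0 0 0 0 0 0 0;0 0 0 0 0 0 0;0 0 0 0 0 0 0;0 0 0 0 0 0 0' 40;python3 -m jog '0 -1 0 0 0 0 0;0 -1.5 0 0 0 0 0;0 -2 0 0 0 0 0;0 -2 0 0 0 0 0;0 -2 0 0 0 0 0;0 -2 0 0 0 0 0;0 -2 0 0 0 0 0;0 -2 0 0 0 0 0;0 -1 0 0 0 0 0;0 -0.5 0 0 0 0 0;0 0 0 0 0 0 0;0 0 0 0 0 0 0'
```

```text
time_s: 30.08
tool_pos: [0.4691, -0.0203, 0.0724]
tcp_rot: [0.001, -0.705, 0.709, -0.0]
wrist_force: [-1.9, 2.6, 6.9]
grip_width: 0.095
finger_force: 39.3
time_s: 31.58
tool_pos: [0.6296, -0.0215, 0.0725]
tcp_rot: [0.001, -0.705, 0.709, -0.001]
wrist_force: [1.7, -2.0, 5.8]
grip_width: 0.093
finger_force: 39.5
```

```bash
python3 -m jog '0 -0.5 0 0 0 0 0;0 -0.3 0 0 0 0 0;0 0 0 0 0 0 0';python3 -m jog '0 -0.4 0 0 0 0 0;0 0 0 0 0 0 0;0 0 0 0 0 0 0';python3 -m jog '0 -0.3 0 0 0 0 0;0 0 0 0 0 0 0;0 0 0 0 0 0 0'
```

```text
time_s: 31.95
tool_pos: [0.6369, -0.0215, 0.0725]
tcp_rot: [0.0, -0.705, 0.709, -0.001]
wrist_force: [-0.3, -1.0, 7.7]
grip_width: 0.098
finger_force: 39.7
time_s: 32.33
tool_pos: [0.6408, -0.0216, 0.0725]
tcp_rot: [0.001, -0.705, 0.709, -0.001]
wrist_force: [0.3, -1.2, 7.1]
grip_width: 0.104
finger_force: 39.7
time_s: 32.7
tool_pos: [0.6431, -0.0216, 0.0725]
tcp_rot: [0.0, -0.705, 0.709, -0.0]
wrist_force: [-1.9, -0.3, 9.1]
grip_width: 0.095
finger_force: 39.9
```

```bash
python3 -m jog '0 -0.3 0 0 0 0 0;0 0 0 0 0 0 0;0 0 0 0 0 0 0';python3 -m jog '0 -0.3 0 0 0 0 0;0 0 0 0 0 0 0;0 0 0 0 0 0 0';python3 -m jog '0 -0.3 0 0 0 0 0;0 0 0 0 0 0 0;0 0 0 0 0 0 0'
```

```text
time_s: 33.08
tool_pos: [0.6432, -0.0217, 0.0724]
tcp_rot: [-0.002, -0.705, 0.709, 0.002]
wrist_force: [-12.2, 2.3, 18.2]
grip_width: 0.095
finger_force: 40.8
time_s: 33.45
tool_pos: [0.6432, -0.0217, 0.0723]
tcp_rot: [-0.004, -0.705, 0.709, 0.003]
wrist_force: [-22.7, 5.7, 25.6]
grip_width: 0.097
finger_force: 41.9
time_s: 33.83
tool_pos: [0.6433, -0.0217, 0.0723]
tcp_rot: [-0.006, -0.705, 0.709, 0.005]
wrist_force: [-32.5, 9.0, 34.5]
grip_width: 0.095
finger_force: 42.9
```

The force rises with no motion, so the drawer is shut. I'll relax, release, rise and turn back.

```bash
python3 -m jog '0 0.9 0 0 0 0 0;0 0 0 0 0 0 0;0 0 0 0 0 0 0.3;0 0 0 0 0 0 0.3;0 0 0 0 0 0 0.3;0 0 -4 0 0 0 0.3;0 0 -6 0 0 0 0.3;0 0 -6 0 0 0 0.3;3 3 0 0 0 0 0.5;5 3 0 0 0 0 1;5 3 0 0 0 0 1;5 2.5 0 0 0 0 1';python3 -m jog '5.5 1.3 0 0 0 0 1;5 1 0 0 0 0 1;0 0 0 0 0 -0.175 1;0 0 0 0 0 -0.175 1;0 0 0 0 0 -0.175 1;0 0 0 0 0 -0.175 1;0 0 0 0 0 -0.175 1;0 0 0 0 0 -0.175 1;0 0 0 0 0 -0.175 1;0 0 0 0 0 -0.175 1;0 0 0 0 0 -0.175 1;0 0 0 0 0 0 1';python3 - <<'E'
from h import *
np.set_printoptions(suppress=True,precision=4)
st()
for n in("wrist","top"):
    c=arm.camera(n); save(c,n+"8")
    for o,z in(("drawer_handle",.086),("alcohol_bottle",.003),("wash_bottle",.003),("bottle_stand",0)):
        for l in arm.landmark_of(n,o)[:2]: print(o,np.round(l["centre"],1),l["conf"],at(c,l["centre"],z))
E
```

```text
time_s: 35.33
tool_pos: [0.5262, -0.202, 0.2314]
tcp_rot: [0.0, -0.706, 0.709, -0.0]
wrist_force: [0.8, -1.0, 0.1]
grip_width: 0.999
finger_force: 0.0
time_s: 36.83
tool_pos: [0.5038, -0.3057, 0.231]
tcp_rot: [-0.0, 1.0, -0.001, -0.0]
wrist_force: [-0.3, 0.6, 0.7]
grip_width: 0.998
finger_force: 0.0
36.83 [ 0.5038 -0.3057  0.231 ] rot
 [[ 1.    -0.002 -0.   ]
 [-0.002 -1.     0.   ]
 [-0.    -0.    -1.   ]] 0.9983076964273566 0.0 [-0.3  0.6  0.7] [-0.214  0.219 -0.183 -0.    -1.169  1.783]
alcohol_bottle [300.1 242.3] 0.63 [ 0.4179 -0.3302  0.003 ]
wash_bottle [287.3 173.3] 0.86 [ 0.5074 -0.3134  0.003 ]
bottle_stand [ 44.1 193.2] 0.78 [ 0.4826 -0.0172  0.    ]
drawer_handle [296.5 195.1] 0.6 [ 0.639  -0.0222  0.086 ]
alcohol_bottle [227.1 302.2] 0.56 [0.3579 0.1652 0.003 ]
bottle_stand [292.5 254.3] 0.75 [ 0.4876 -0.016   0.    ]
```

View pics/wrist8.png

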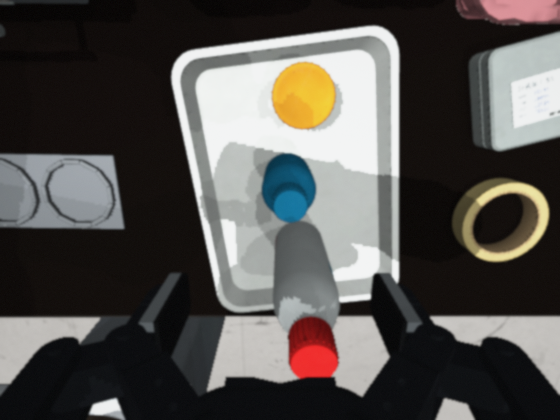

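The tray view shows the wash bottle at (288,188), the alcohol bottle standing with its cap at (313,350), and the cup undisturbed at (303,95). I'll pick up the wash bottle.

```bash
python3 -m jog '0 0.9 0 0 0 0 1;0 0 5 0 0 0 1; 0 0 5 0 0 0 1; 0 0 4 0 0 0 1; 0 0 2 0 0 0 1; 0 0 0.8 0 0 0 1; 0 0 0 0 0 0 0.3; 0 0 0 0 0 0 0.3;0 0 0 0 0 0 0.3;0 0 0 0 0 0 0.3;0 0 0 0 0 0 0.3' 35
```

```text
time_s: 38.7
tool_pos: [0.5047, -0.315, 0.0645]
tcp_rot: [0.0, 1.0, -0.0, 0.001]
wrist_force: [-0.5, 1.8, 6.0]
grip_width: 0.625
finger_force: 37.3
```

```bash
python3 -m jog '0 0 -3 0 0 0 0.3; 0 0 -5 0 0 0 0.3; 0 0 -4 0 0 0 0.3; 0 -5 0 0 0 0 0.3;0 -5 0 0 0 0 0.3;-0.6 -5 0 0 0 0 0.3;-0.6 -5 0 0 0 0 0.3;-0.5 -5.2 0 0 0 0 0.3;0 0 0 0 0 0 0.3;0 0 0 0 0 0 0.3;0 0 4 0 0 0 0.3;0 0 4 0 0 0 0.3';python3 -m jog '0 0 1 0 0 0 0.3;0 0 0 0 0 0 0.3;0 0 0 0 0 0 0.3';python3 -c "from h import *;st()"
```

```text
time_s: 40.2
tool_pos: [0.4873, -0.0638, 0.1026]
tcp_rot: [-0.0, 1.0, -0.001, 0.001]
wrist_force: [0.5, -0.5, -2.7]
grip_width: 0.62
finger_force: 38.0
time_s: 40.58
tool_pos: [0.4882, -0.0629, 0.0947]
tcp_rot: [-0.0, 1.0, -0.001, 0.001]
wrist_force: [-0.2, 0.1, -1.8]
grip_width: 0.621
finger_force: 37.9
40.58 [ 0.4882 -0.0629  0.0947] rot
 [[ 1.    -0.001  0.002]
 [-0.001 -1.     0.   ]
 [ 0.002 -0.    -1.   ]] 0.6210639251669053 37.918760776519775 [-0.2  0.1 -1.8] [ 0.272  0.197 -0.567  0.    -0.804  1.297]
```

```bash
python3 -m jog '-0.3 0 0 0 0 0 0.3;0 0 1.3 0 0 0 0.3;0 0 1 0 0 0 0.3;0 0 0.4 0 0 0 0.3;0 0 0 0 0 0 0.3;0 0 0 0 0 0 0.3';python3 -m jog '0 0 0.3 0 0 0 0.3;0 0 0 0 0 0 0.3;0 0 0 0 0 0 0.3'
```

```text
time_s: 41.32
tool_pos: [0.4843, -0.0627, 0.0664]
tcp_rot: [0.0, 1.0, -0.0, 0.0]
wrist_force: [-0.9, 0.7, -2.4]
grip_width: 0.626
finger_force: 37.9
time_s: 41.7
tool_pos: [0.485, -0.0624, 0.0644]
tcp_rot: [-0.0, 1.0, -0.0, 0.001]
wrist_force: [-2.5, 2.6, 7.4]
grip_width: 0.62
finger_force: 38.5
```

```bash
python3 -m jog '0 0 0 0 0 0 0.8;0 0 0 0 0 0 1;0 0 0 0 0 0 1;0 0 -4 0 0 0 1;0 0 -6 0 0 0 1;0 0 -6 0 0 0 1;0 0 -6 0 0 0 1;-1.3 5.2 0 0 0 0 1;-1.3 5.3 0 0 0 0 1;-1.4 5.3 0 0 0 0 1;-1.4 5.3 0 0 0 0 1;-1.4 5.2 0 0 0 0 1';python3 -m jog '0 0 0 0 0 0 1;0 0 0 0 0 0 1';python3 - <<'E'
from h import *
np.set_printoptions(suppress=True,precision=4)
st();c=arm.camera("wrist");save(c,"w9")
for o,z in(("alcohol_bottle",.003),("wash_bottle",.003),("bottle_stand",0)):
    for l in arm.landmark_of("wrist",o)[:2]: print(o,np.round(l["centre"],1),l["conf"],at(c,l["centre"],z))
E
```

```text
time_s: 43.2
tool_pos: [0.4151, -0.3273, 0.2833]
tcp_rot: [0.0, 1.0, -0.0, 0.0]
wrist_force: [1.8, -0.2, -0.2]
grip_width: 0.997
finger_force: 0.0
time_s: 43.45
tool_pos: [0.4156, -0.3258, 0.2829]
tcp_rot: [-0.0, 1.0, -0.001, -0.0]
wrist_force: [0.5, 0.1, 0.2]
grip_width: 1.002
finger_force: 0.0
43.45 [ 0.4156 -0.3258  0.2829] rot
 [[ 1.    -0.002 -0.001]
 [-0.002 -1.     0.   ]
 [-0.001 -0.    -1.   ]] 1.0016173642601958 0.0 [0.5 0.1 0.2] [-0.293  0.085 -0.226 -0.    -1.26   1.862]
alcohol_bottle [286.3 166.2] 0.71 [ 0.4174 -0.3333  0.003 ]
wash_bottle [ 72.9 115.2] 0.57 [ 0.4834 -0.0613  0.003 ]
```

View pics/w9.png

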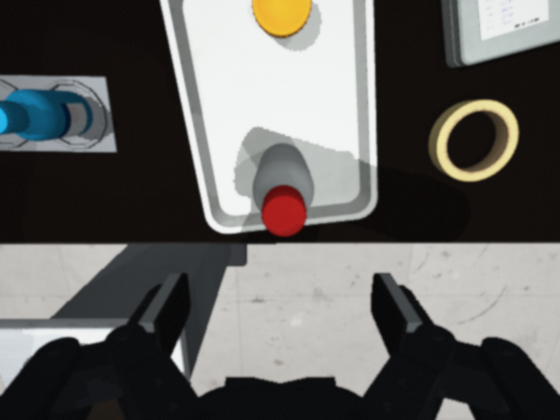

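The wash bottle stands in its seat (x 0.483) at the left edge of the picture, and the alcohol bottle is under the gripper with its cap at (284,212). I'll grip it.

```bash
python3 -m jog '0.1 0.1 5 0 0 0 1; 0 0 5 0 0 0 1; 0 0 3 0 0 0 1; 0 0 1 0 0 0 1; 0 0 0 0 0 0 1; 0 0 0 0 0 0 0.3; 0 0 0 0 0 0 0.3;0 0 0 0 0 0 0.3;0 0 0 0 0 0 0.3;0 0 0 0 0 0 0.3' 45;python3 -c "from h import *;st()"
```

```text
time_s: 44.9
tool_pos: [0.4179, -0.3272, 0.1451]
tcp_rot: [0.001, 1.0, -0.0, 0.001]
wrist_force: [0.5, 0.1, 5.7]
grip_width: 0.69
finger_force: 48.0
44.9 [ 0.4179 -0.3272  0.1451] rot
 [[ 1.    -0.001  0.003]
 [-0.001 -1.    -0.001]
 [ 0.003  0.001 -1.   ]] 0.6898618092886101 48.02926003932953 [0.5 0.1 5.7] [-2.940e-01  1.960e-01 -4.270e-01  1.000e-03 -9.440e-01  1.864e+00]
```

```bash
python3 -m jog '0 0 -3 0 0 0 0.3; 0 0 -6 0 0 0 0.3; 0 0 -6 0 0 0 0.3; 0 -3 0 0 0 0 0.3;0 -5 0 0 0 0 0.3;0 -5 0 0 0 0 0.3;0 -5 0 0 0 0 0.3;0 -5 0 0 0 0 0.3;0.6 -5 0 0 0 0 0.3;2 -4.7 0 0 0 0 0.3;2 -2 0 0 0 0 0.3;2 -1 0 0 0 0 0.3';python3 -m jog '0 0 0 0 0 0 0.3;0 0 0 0 0 0 0.3;0 0 4 0 0 0 0.3;0 0 4 0 0 0 0.3;0 0 2 0 0 0 0.3;0 0 0 0 0 0 0.3;0 0 0 0 0 0 0.3'
```

```text
time_s: 46.4
tool_pos: [0.4833, 0.0315, 0.2932]
tcp_rot: [-0.0, 1.0, 0.0, -0.0]
wrist_force: [-0.2, 0.2, -3.8]
grip_width: 0.69
finger_force: 51.8
time_s: 47.28
tool_pos: [0.4838, 0.03, 0.1946]
tcp_rot: [-0.0, 1.0, -0.001, 0.001]
wrist_force: [-0.4, -0.2, -4.4]
grip_width: 0.694
finger_force: 51.7
```

```bash
python3 -m jog '0 0 2 0 0 0 0.3;0 0 1.5 0 0 0 0.3;0 0 0.7 0 0 0 0.3;0 0 0.4 0 0 0 0.3;0 0 0 0 0 0 0.3;0 0 0 0 0 0 0.3';python3 -m jog '0 0 0.3 0 0 0 0.3;0 0 0.1 0 0 0 0.3;0 0 0 0 0 0 0.3'
```

```text
time_s: 48.02
tool_pos: [0.4835, 0.0304, 0.1477]
tcp_rot: [-0.0, 1.0, -0.0, 0.0]
wrist_force: [0.8, 0.0, -4.1]
grip_width: 0.692
finger_force: 52.0
time_s: 48.4
tool_pos: [0.4844, 0.0304, 0.1451]
tcp_rot: [-0.0, 1.0, 0.0, 0.001]
wrist_force: [-3.0, -1.8, 9.1]
grip_width: 0.689
finger_force: 53.3
```

Seated at the same height as it was gripped. I'll release, rise and clear away, then check.

```bash
python3 -m jog '0 0 0 0 0 0 0.8;0 0 0 0 0 0 1;0 0 0 0 0 0 1;0 0 -3 0 0 0 1;0 0 -5 0 0 0 1;0 0 -6 0 0 0 1;0 0 -3 0 0 0 1;0 -5 0 0 0 0 1;0 -6 0 0 0 0 1;0 -6 0 0 0 0 1;0 -6 0 0 0 0 1;0 -6 0 0 0 0 1';python3 -m jog '-4 -6 0 0 0 0 1;-4 -5 0 0 0 0 1;-4 -4 0 0 0 0 1;-4 -4 0 0 0 0 1;0 0 0 0 0 0 1'; python3 - <<'E'
from h import *
np.set_printoptions(suppress=True,precision=4)
c=arm.camera("top"); save(c,"t10")
for o,z in(("drawer_handle",.086),("alcohol_bottle",.003),("wash_bottle",.003),("cup_orange",.003),("kit_blue",.003)):
    for l in arm.landmark_of("top",o)[:2]: print(o,np.round(l["centre"],1),round(l["conf"],2),at(c,l["centre"],z))
E
```

```text
time_s: 49.9
tool_pos: [0.4831, 0.3223, 0.3134]
tcp_rot: [-0.0, 1.0, -0.0, 0.0]
wrist_force: [1.3, 0.1, 0.8]
grip_width: 0.999
finger_force: 0.0
time_s: 50.52
tool_pos: [0.3272, 0.5036, 0.3125]
tcp_rot: [0.0, 1.0, 0.002, -0.0]
wrist_force: [-0.5, -0.4, 0.4]
grip_width: 0.997
finger_force: 0.0
drawer_handle [296.8 193.2] 0.69 [ 0.6443 -0.0231  0.086 ]
alcohol_bottle [227.1 300.6] 0.98 [0.3622 0.1653 0.003 ]
alcohol_bottle [276.9 257.8] 0.93 [0.4779 0.028  0.003 ]
wash_bottle [311.1 253.9] 0.93 [ 0.4881 -0.068   0.003 ]
cup_orange [399.6 214.9] 0.73 [ 0.5983 -0.3257  0.003 ]
kit_blue [172.2 249.2] 0.95 [0.5036 0.3175 0.003 ]
```

View pics/t10.png

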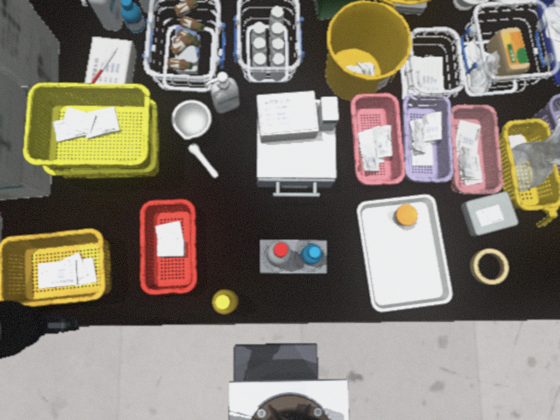

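Both bottles stand in their own seats (caps at (281,249) and (313,254)). The drawer is shut with its handle at row 193, the cup is still on the tray at (406,215), and the kit is in the basket at (172,249).

```bash
python3 -c "from workcell import arm;print(arm.close_job())"
```

```text
the job is handed in; nothing more can be done
None
```

The job is handed in at about 51 s of the 144 s allowed: the blue-band kit lies in the red basket, the drawer is shut, both bottles are back in their own seats, and the purple kit and the cup were left in place.

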